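# Clip the tube block onto the dry block heater

### The job

Fit the flat aluminium tube block onto the small block heater: hold it tilted, slip the tongue at one end under the fixed steel lip at the far end of the heater, then press the near end down until the sprung catch snaps over its tongue and the block sits flat and level on the heating pad. Let go of it, and leave the beaker and the bottles standing where they are.

Things in the scene. Friction and masses are not known exactly. Their poses are not given: they have to be found in the camera images.
- block_center (a point): Centre, 8 mm above the underside, of the loose tube block: flat aluminium plate 96 (x) x 66 (y) x 16 mm (z up), 0.2 to 0.4 kg, 24 small wells on top. A tongue 14 mm long, 44 wide, 6 thick, level with the underside, sticks out of each short end (124 mm overall). Both ends alike: fits either way round. Starts flat on the bench; grip across the 66 mm width at mid-length.
- heater_seat (a point): Centre of the heating pad's top on the grey heater (fixed, 200 x 110 mm), 77 mm above the bench: the middle of the block's underside comes to lie here. x runs from the near end (panel, catch) to the far end (lip), z up. Pad 50 mm wide, deck round it 12 mm lower, so fingers fit beside the block. Wire guides, spread at the top, beside each tongue (1.5 mm side play) reach 14 mm above the seat.
- lip_mouth (a point): On the seat's level below the near edge of the fixed steel lip, +52.5 mm in x from heater_seat; a stop wall stands at +63 mm. Lip 40 mm wide, top 15 mm above the seat; free height below it 9.5 mm by the wall, about 13 mm at the mouth. Tilt the block about 12 degrees, far end down: the far tongue slides in just above the pad's level while the near end passes over the catch.
- catch (a joint): Angle of the sprung catch at the near end: 0 = upright (at rest, or snapped over a tongue), growing to 0.5 rad as its head is pushed outward; about 0.1 lets a tongue pass. Hook underside 6 to 9 mm, thumb tab 20 mm above the seat, steep ramp between. A tongue pressed down on the ramp pushes the head out. Pressing the block's top by its near edge takes about 8 N (mid-length: 12); 25 N does no harm.
- catch_nose (a point): Tip of the catch's hook: -57.5 mm along the heater's x from heater_seat and 9 mm above it when the catch is at rest.
- beaker: Glass beaker, 72 mm across, 90 mm high, loose bystander on the bench; origin at the centre of its underside.
- dark_bottle: Dark bottle with a black cap, 38 mm across, 85 mm high, loose bystander; origin at the centre of its underside.
- small_bottle: Small yellow bottle, 25 mm across, 50 mm high, loose bystander; origin at the centre of its underside.

How it is judged:
On the way:
1. one tongue is under the far lip while the near end is still up on the catch (x of block_center in the frame of heater_seat above -0.006 m and z of block_center in the frame of heater_seat below 0.026 m and horizontal distance between block_center and heater_seat below 0.008 m and angle between block_center's own z axis and vertical above 0.05 rad), for 0.1 s.
At the end, for the whole second after the job is handed in: The block lies flat on the heating pad: its centre within 5 mm (horizontally) and 2 mm (in height) of its seated place, level within 1.4 degrees, in line with the heater within 3.4 degrees (either way round), with the catch sprung back to within 0.05 rad of upright over the near tongue (horizontal distance between block_center and heater_seat below 0.005 m and z of block_center in the frame of heater_seat between 0.006 and 0.01 m and angle between block_center's own z axis and vertical below 0.025 rad and angle between the x axis of block_center and the x axis of heater_seat, either way round below 0.06 rad and value of joint catch below 0.05 rad); the robot touches nothing.
It fails at once if the beaker or a bottle is moved more than 30 mm or knocked over (distance of any of beaker, dark_bottle, small_bottle from where it was at the start of the episode above 0.03 m or angle between any of beaker, dark_bottle, small_bottle's own z axis and vertical above 0.4 rad).
It also fails if it takes over 48 s, if anything falls off the work surface, if the arm or the gripper's body presses on something with over 40 N, if the wrist force passes 120 N, or if a joint passes its speed limit or range.

### The arm

A 7-joint arm with a two-finger parallel gripper is mounted at the origin on a cart in front of the work surface, level with it; the furniture and walls round the work are solid. World frame = base frame: x ahead of the robot, y to its left, z up, the work surface at z = 0. Lengths are in m, angles in rad, forces in N, time in s.
With the tool pointing down it reaches from about 0.4 to 0.85 m from the base axis. Payload 10.4 kg.
Tool frame: the origin (TCP) lies midway between the tips of the shut fingers; the grasp point (between the pads) lies 19 mm behind it; x points along the fingers, z is the direction in which the jaws open and shut, and the axes are right-handed (so a half turn about x gives the same grasp; the last joint's range is limited). The gripper opens to 85 mm and grips with 20 to 120 N. Pads are 22 mm wide; open, the fingers measure 114 mm over their backs; the gripper's body (76 mm by 85 mm) begins 54 mm behind the grasp point. The pads swing forward as they close: fully open they stand 13 mm farther back than shut.
Start: joints at [1.099, 0.332, -0.065, 1.46, 0.022, 1.35, -0.088], TCP at [0.271, -0.563, 0.231] pointing down, gripper open.
Joint ranges: [-2.6, 2.6], [-0.5, 2.12], [-1.47, 1.34], [0.16, 2.42], [-1.27, 4.41], [0.06, 2.06], [-2.6, 2.6]. Speed limits (rad/s): [2.22, 2.22, 2.79, 2.79, 3.14, 3.14, 3.14].

### API

Orientations are given as a rotation vector (axis times angle).
In Python, from workcell import bot gives the robot as it stands.
- The arm moves only by the shell command python3 -m creep 'ROWS' [FORCE]. ROWS is JSON, a list of rows, each a list of 7 numbers: the turn, a rotation vector about the tool's x, y, z in units of 4 degrees (1.0 is 4 degrees), then the shift along the tool's x, y, z in units of 20 mm (1.0 is 20 mm), then the gripper command: -1 is fully open, 1 is shut, values between are in proportion. In form: [[ax, ay, az, dx, dy, dz, gripper], ...]. A call has 1 to 5 rows; each row shifts and turns the commanded pose from where the row before left it, along the tool's axes as they then stand; what a row does not reach is not made up. A row lasts 1/8 s, in which the tool goes at most 62.5 mm and 10.7 degrees, less where a joint would pass 70% of its speed; a pose out of reach is approached as far as the arm can. A call with a number of a shift or a turn outside -1 to 1 is refused whole. A call with a gripper value outside its range is refused whole. The fingers move at their own pace and stop on an object; FORCE is the grip in N (left out, the last holds). Time passes only in rows, so rows that do not move let the fingers close. It gives the time, the measured TCP pose, the force and the opening at its end, in the units of the state.
- bot.get_obs(): the state, without advancing time (a new reading comes with each control period).
- bot.read_camera(name): name is "scene" or "top" or "wrist"; returns a dict with "frame" (480x640x3 uint8, red, green, blue), "fx", "fy", "cx", "cy" (pixels), "xyz" and "rotation" of the camera in the world; the wrist camera has in their place "mount" (4x4, takes a point from camera to tool coordinates, whose origin is the TCP and whose axes are the tool frame's). Camera axes: x right, y down, z forward; pixel columns grow to the right and rows downward; lengths in m; the calibration is good to about 2 mm. A picture is of the moment at which its call begins: read the wrist's pose just before it. There is no depth.
- bot.sign_off(): hands the job in, once; it reports no verdict.
The state is a dict: "time": time; "joint_pos": joint angles; "qd": joint speeds; "effort": joint torques, N m; "tool_pos": TCP position; "tool_rot": TCP orientation; "ft_force": force on the tool from outside, world axes, zero at the start; "moment": the same for the moment, N m; "grip_width": opening from 0.0 (shut) to 1.0 (fully open).
Only numpy, scipy, OpenCV 4.12 (cv2) and the standard library are available. Lean on these libraries where they do the work, as an engineer would, in place of code of your own. Each camera call takes 0.05 s, during which the arm holds its last target.

## Working session

There is one attempt and no reset: what is moved stays moved. The work goes in short steps, Python scripts to look and compute and a shell command to move; the robot and the scene stay as the last step left them, time stands still between calls to the robot, and variables do not carry over. Pictures are saved under pics/ and viewed, and the job is handed in when it is done.

```bash
ls; mkdir -p pics; python3 - <<'E'
from workcell import bot
import cv2,json,numpy as np
o=bot.get_obs()
print({k:np.round(v,3).tolist() for k,v in o.items()})
for n in ["scene","top","wrist"]:
    c=bot.read_camera(n)
    cv2.imwrite(f"pics/{n}0.png",c["frame"][:,:,::-1])
    print(n,{k:np.round(v,4).tolist() for k,v in c.items() if k!="frame"})
E
```

```text
pics
{'time': 0.0, 'joint_pos': [1.099, 0.333, -0.065, 1.461, 0.022, 1.35, -0.089], 'qd': [-0.0, 0.0, -0.0, 0.001, 0.0, 0.002, 0.0], 'effort': [-0.001, -62.544, 0.049, -39.16, 0.016, 0.01, 0.0], 'tool_pos': [0.271, -0.563, 0.231], 'tool_rot': [0.873, 1.39, -0.872], 'ft_force': [-0.183, -0.156, 0.259], 'moment': [-0.042, -0.023, -0.011], 'grip_width': 1.002}
scene {'fx': 460.9355, 'fy': 460.9355, 'cx': 321.767, 'cy': 247.5616, 'xyz': [0.1177, 0.7962, 0.7161], 'rotation': [-0.8034, 2.5468, -1.0952]}
top {'fx': 448.3215, 'fy': 448.3215, 'cx': 329.4067, 'cy': 244.559, 'xyz': [0.3886, 0.2258, 0.9532], 'rotation': [-2.1737, 2.134, -0.151]}
wrist {'fx': 405.5088, 'fy': 405.5088, 'cx': 319.0794, 'cy': 232.6635, 'mount': [[-0.0011, -0.3123, 0.95, -0.1424], [-0.0014, -0.95, -0.3123, 0.0801], [1.0, -0.0016, 0.0006, -0.0], [0.0, 0.0, 0.0, 1.0]]}
```

View pics/scene0.png

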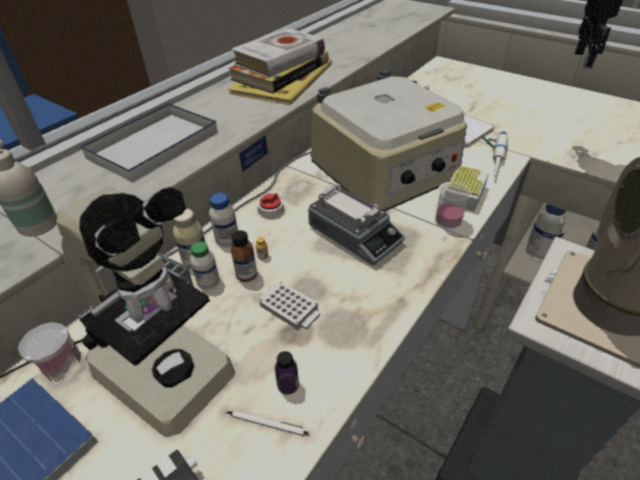

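View pics/top0.png

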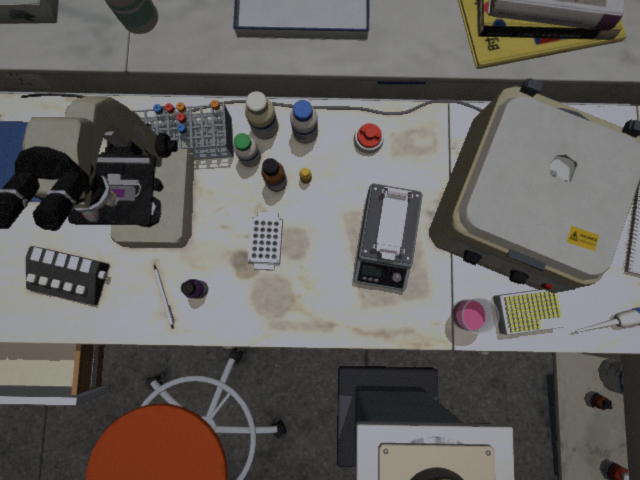

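View pics/wrist0.png

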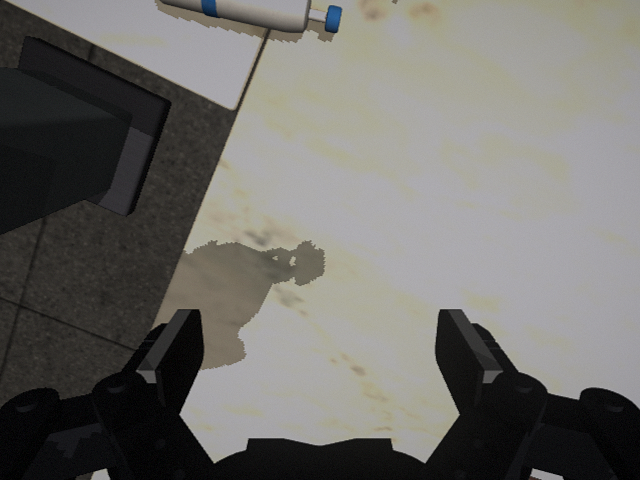

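The scene and top views show the loose white block at top px (266,241). The heater is at (388,238), with its dark panel at (383,275) at the robot end, so its lip points away from the robot. The wrist camera sees only bare bench. I'll zoom in next.

```bash
python3 - <<'E'
import cv2
t=cv2.imread("pics/top0.png")
a=cv2.resize(t[170:300,340:440],None,fx=5,fy=5,interpolation=cv2.INTER_CUBIC)[:600]
b=cv2.resize(t[195:285,235:295],None,fx=5,fy=5,interpolation=cv2.INTER_CUBIC)
import numpy as np
c=np.zeros((600,800,3),np.uint8);c[:600,:500]=a[:600];c[:450,500:800]=b
cv2.imwrite("pics/z_top.png",c)
s=cv2.imread("pics/scene0.png")
cv2.imwrite("pics/z_scene.png",cv2.resize(s[180:340,240:420],None,fx=4,fy=3.7,interpolation=cv2.INTER_CUBIC)[:600])
E
```

```text
(no output)
```

View pics/z_top.png

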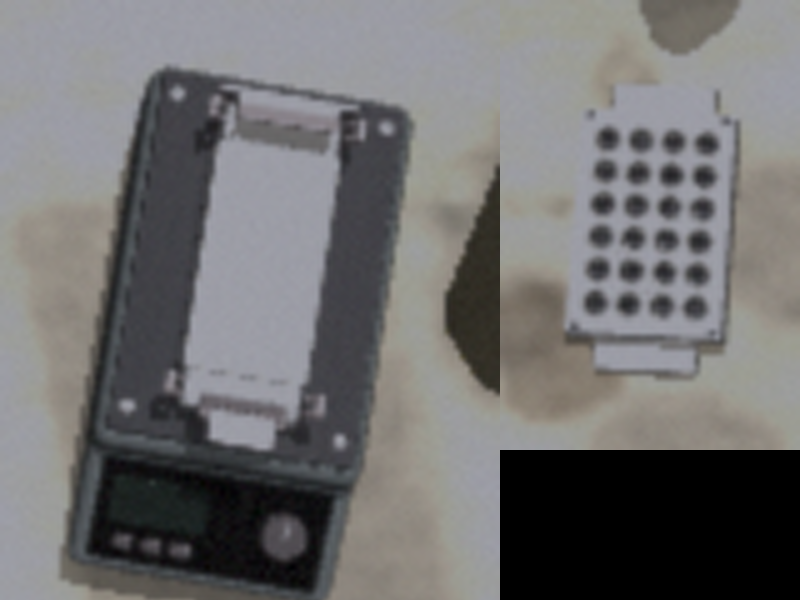

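View pics/z_scene.png

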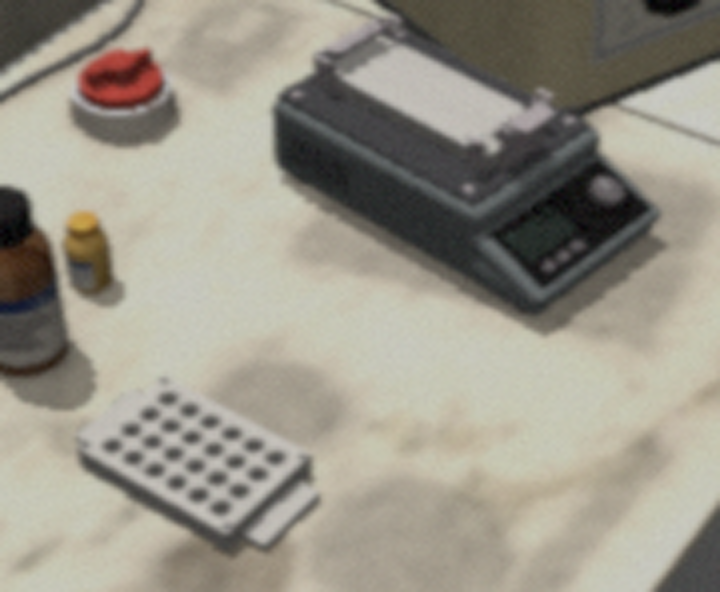

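```bash
cat > h.py <<'E'
import numpy as np, cv2
from scipy.spatial.transform import Rotation as R
from workcell import bot
def cam(n):
    o=bot.get_obs(); c=bot.read_camera(n)
    if n=="wrist":
        T=np.eye(4);T[:3,:3]=R.from_rotvec(o["tool_rot"]).as_matrix();T[:3,3]=o["tool_pos"]
        M=T@np.array(c["mount"])
    else:
        M=np.eye(4);M[:3,:3]=R.from_rotvec(c["rotation"]).as_matrix();M[:3,3]=c["xyz"]
    c["M"]=M; return c
def ray(c,u,v,z):
    d=c["M"][:3,:3]@np.array([(u-c["cx"])/c["fx"],(v-c["cy"])/c["fy"],1]); p=c["M"][:3,3]
    return p+d*(z-p[2])/d[2]
def proj(c,P):
    p=np.linalg.inv(c["M"])@np.append(P,1); return c["fx"]*p[0]/p[2]+c["cx"],c["fy"]*p[1]/p[2]+c["cy"]
def save(n,img): cv2.imwrite(n,img[:,:,::-1])
E
python3 - <<'E'
from h import *
c=cam("top")
b=[ray(c,235+(x-500)/5-.4,195+y/5-.4,.016) for x,y in [(588,112),(738,120),(722,342),(567,335)]]
print(np.round(b,4));b=np.array(b)
print("size",[np.linalg.norm(b[i]-b[(i+1)%4]).round(4) for i in range(4)],"ctr",b.mean(0).round(4), "yaw",np.degrees(np.arctan2(*( (b[0]+b[1]-b[2]-b[3])[[1,0]]))))
s=np.array([ray(c,340+x/5-.4,170+y/5-.4,.065) for x,y in [(178,93),(387,129),(341,441),(126,406)]])
print(s.round(4),[np.linalg.norm(s[i]-s[(i+1)%4]).round(4) for i in range(4)],"ctr",s.mean(0),"yaw",np.degrees(np.arctan2(*((s[0]+s[1]-s[2]-s[3])[[1,0]]))))
for nm,(x1,y1,x2,y2),z in [("lip edge",(236,117,330,132),.0905),("lip top far",(243,92,345,108),.092),("catch tab",(208,440,270,450),.097),("padnear",(175,373,0,0),.077)]:
    print(nm,ray(c,340+x1/5-.4,170+y1/5-.4,z).round(4),ray(c,340+x2/5-.4,170+y2/5-.4,z).round(4))
for n,u,v in [("yellow",305,176),("amber",274,175),("purple",194,289)]: print(n,ray(c,u,v,.05).round(3))
E
```

```text
[[0.5718 0.3872 0.016 ]
 [0.5696 0.3234 0.016 ]
 [0.4748 0.327  0.016 ]
 [0.4765 0.3921 0.016 ]]
size [np.float64(0.0638), np.float64(0.0948), np.float64(0.0651), np.float64(0.0954)] ctr [0.5232 0.3574 0.016 ] yaw -2.5739463115755457
[[0.6267 0.1311 0.065 ]
 [0.6133 0.0461 0.065 ]
 [0.4855 0.0655 0.065 ]
 [0.4979 0.1514 0.065 ]] [np.float64(0.0861), np.float64(0.1293), np.float64(0.0868), np.float64(0.1303)] ctr [0.55584619 0.09852998 0.065     ] yaw -8.78333159480542
lip edge [0.6106 0.1109 0.0905] [0.6052 0.0738 0.0905]
lip top far [0.6203 0.1083 0.092 ] [0.6147 0.0681 0.092 ]
catch tab [0.4814 0.1224 0.097 ] [0.478  0.0986 0.097 ]
padnear [0.5099 0.1331 0.077 ] [0.6606 0.2045 0.077 ]
yellow [0.654 0.275 0.05 ]
amber [0.655 0.34  0.05 ]
purple [0.416 0.492 0.05 ]
```

```bash
cat >> h.py <<'E'
def Rblk(yaw,pitch=0.0,flip=1):
    # tool x down, tool z along block -/+y ; pitch>0: far end (+x of object) down
    ob=R.from_euler('z',yaw)*R.from_euler('y',pitch)
    t=np.column_stack([[0,0,-1],np.cross([0,flip,0],[0,0,-1]),[0,flip,0]])
    return ob*R.from_matrix(t)
def to(P,Rt,n=None):
    """rows' total shift(in tool axes now, units 20mm) and turn (tool axes, units 4deg)"""
    o=bot.get_obs();Rn=R.from_rotvec(o["tool_rot"])
    print("t",o["time"],"pos",np.round(o["tool_pos"],4),"F",np.round(o["ft_force"],1),"w",round(float(o["grip_width"]),3),"q",np.round(o["joint_pos"],2))
    s=Rn.inv().apply(np.array(P)-o["tool_pos"])/.02
    r=np.degrees((Rn.inv()*Rt).as_rotvec())/4
    print("shift in current axes",s.round(2),"turn",r.round(2), "shift in target axes",(Rt.inv().apply(np.array(P)-o["tool_pos"])/.02).round(2))
E
python3 - <<'E'
from h import *
o=bot.get_obs();print(R.from_rotvec(o["tool_rot"]).as_matrix().round(3))
for f in (1,-1): to([.42,0,.36],Rblk(np.radians(-2.6),0,f))
to([.50,.357,.25],Rblk(np.radians(-2.6)))
c=cam("top")
print([ (n,ray(c,u,v,z).round(3)) for n,u,v,z in [("centrf corner",433,235,.2),("cf2",500,90,.2),("cf3",545,285,.1),("beaker",472,315,.05)]])
E
```

```text
[[-0.     0.901  0.434]
 [ 0.001  0.434 -0.901]
 [-1.    -0.    -0.001]]
t 0.2 pos [ 0.2711 -0.5629  0.2309] F [0.5 0.7 0.2] w 1.003 q [ 1.1   0.33 -0.06  1.46  0.02  1.35 -0.09]
shift in current axes [ -6.44  18.92 -22.13] turn [-3.792e+01 -0.000e+00 -1.000e-02] shift in target axes [-6.46 -6.16 28.45]
t 0.2 pos [ 0.2711 -0.5629  0.2309] F [0.5 0.7 0.2] w 1.003 q [ 1.1   0.33 -0.06  1.46  0.02  1.35 -0.09]
shift in current axes [ -6.44  18.92 -22.13] turn [ 7.08 -0.01  0.  ] shift in target axes [ -6.46   6.16 -28.45]
t 0.2 pos [ 0.2711 -0.5629  0.2309] F [0.5 0.7 0.2] w 1.003 q [ 1.1   0.33 -0.06  1.46  0.02  1.35 -0.09]
shift in current axes [ -0.93  30.27 -36.47] turn [-3.792e+01 -0.000e+00 -1.000e-02] shift in target axes [-0.96 -9.35 46.47]
[('centrf corner', array([0.511, 0.047, 0.2  ])), ('cf2', array([ 0.775, -0.076,  0.2  ])), ('cf3', array([ 0.434, -0.189,  0.1  ])), ('beaker', array([ 0.375, -0.065,  0.05 ]))]
```

```bash
python3 - <<'E'
from h import *
t=cam("top");s=cam("scene")
def tri(a,b):
    A=[];B=[]
    M=np.zeros((3,3));v=np.zeros(3)
    for c,(u,w) in ((t,a),(s,b)):
        d=c["M"][:3,:3]@np.array([(u-c["cx"])/c["fx"],(w-c["cy"])/c["fy"],1]);d/=np.linalg.norm(d)
        P=np.eye(3)-np.outer(d,d);M+=P;v+=P@c["M"][:3,3]
    return np.linalg.solve(M,v)
print(tri((433,235),(380,145)),tri((460,210),(380,145)), tri((388,238),(357,211)))
for z in (0,.05,.1,.15,.2,.25): print(z,[ray(s,380,150,z).round(3),ray(s,388,203,z).round(3),ray(t,433,235,z).round(3)])
z=s["frame"][60:270,290:480]; save("pics/z_cf.png",cv2.resize(z,None,fx=2.8,fy=2.8,interpolation=cv2.INTER_CUBIC))
E
```

```text
[0.50792425 0.05202222 0.22095177] [ 0.55184431 -0.01077696  0.17705197] [0.52307516 0.10694479 0.07772917]
0 [array([ 0.669, -0.255,  0.   ]), array([ 0.526, -0.048,  0.   ]), array([ 0.543, -0.001,  0.   ])]
0.05 [array([ 0.631, -0.182,  0.05 ]), array([0.497, 0.011, 0.05 ]), array([0.535, 0.011, 0.05 ])]
0.1 [array([ 0.592, -0.109,  0.1  ]), array([0.469, 0.07 , 0.1  ]), array([0.527, 0.023, 0.1  ])]
0.15 [array([ 0.554, -0.035,  0.15 ]), array([0.44 , 0.129, 0.15 ]), array([0.519, 0.035, 0.15 ])]
0.2 [array([0.515, 0.038, 0.2  ]), array([0.412, 0.188, 0.2  ]), array([0.511, 0.047, 0.2  ])]
0.25 [array([0.477, 0.112, 0.25 ]), array([0.383, 0.247, 0.25 ]), array([0.503, 0.059, 0.25 ])]
```

View pics/z_cf.png

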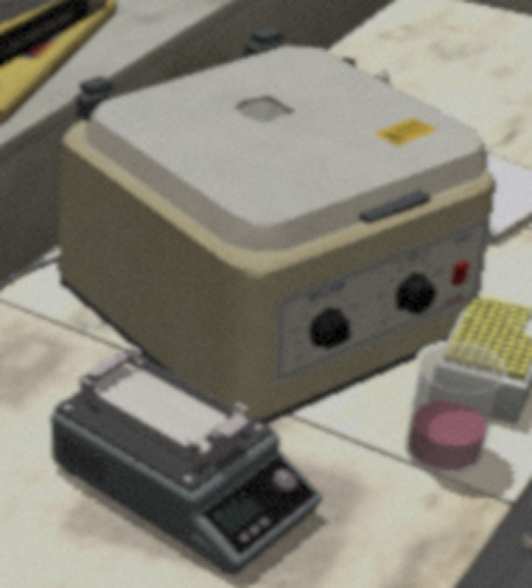

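```bash
python3 -m creep '[[0,0,0,-1,0.8,-0.7,-1],[0,0,0,-1,0.8,-0.9,-1],[0,0,0,-1,0.8,-0.9,-1],[0,0,0,-1,0.8,-0.9,-1],[0,0,0,-1,0.8,-0.9,-1]]' 30
```

```text
time: 0.98
tool_pos: [0.3061, -0.4501, 0.332]
tool_rot: [0.872, 1.388, -0.873]
ft_force: [0.0, -0.7, 0.1]
grip_width: 1.004
```

```bash
python3 - <<'E'
from h import *
to([.40,0,.34],Rblk(np.radians(-2.6),0,-1))
to([.47,.357,.27],Rblk(np.radians(-2.6),0,-1))
E
```

```text
t 0.975 pos [ 0.3061 -0.4501  0.332 ] F [ 0.  -0.7  0.1] w 1.004 q [ 1.    0.12 -0.13  1.5   0.02  1.51 -0.24]
shift in current axes [ -0.4   13.99 -18.24] turn [ 7.08  0.   -0.  ] shift in target axes [ -0.4    3.67 -22.69]
t 0.975 pos [ 0.3061 -0.4501  0.332 ] F [ 0.  -0.7  0.1] w 1.004 q [ 1.    0.12 -0.13  1.5   0.02  1.51 -0.24]
shift in current axes [  3.09  24.89 -32.8 ] turn [ 7.08  0.   -0.  ] shift in target axes [  3.1    6.36 -40.68]
```

```bash
for i in 1; do python3 -m creep '[[0,0,0,-0.1,0.77,-1,-1],[0,0,0,-0.1,0.77,-1,-1],[0,0,0,-0.1,0.77,-1,-1],[0,0,0,0,0.77,-1,-1],[0,0,0,0,0.77,-1,-1]]'; done
python3 -m creep '[[0,0,0,0,0.77,-1,-1],[0,0,0,0,0.77,-1,-1],[0,0,0,0,0.77,-1,-1],[0,0,0,0,0.77,-1,-1],[0,0,0,0,0.77,-1,-1]]'
python3 -m creep '[[0,0,0,0,0.77,-1,-1],[0,0,0,0,0.77,-1,-1],[0,0,0,0,0.77,-1,-1],[0,0,0,0,0.77,-1,-1],[0,0,0,0,0.77,-1,-1]]'
python3 -m creep '[[0,0,0,0,0.77,-1,-1],[0,0,0,0,0.77,-1,-1],[0,0,0,0,0.77,-1,-1],[1,0,0,0,0.77,-1,-1],[1,0,0,0,0.77,-1,-1]]'
python3 -m creep '[[1,0,0,0,0.6,-1,-1],[1,0,0,0,0.5,-1,-1],[1,0,0,0,0.4,-1,-1],[1,0,0,0,0.3,-1,-1],[1,0,0,0,0.2,-1,-1]]'
python3 - <<'E'
from h import *
to([.47,.357,.27],Rblk(np.radians(-2.6),0,-1))
E
```

```text
time: 1.6
tool_pos: [0.3321, -0.3259, 0.3372]
tool_rot: [0.872, 1.389, -0.873]
ft_force: [0.1, 0.3, -0.1]
grip_width: 1.001
time: 2.22
tool_pos: [0.3578, -0.2024, 0.3371]
tool_rot: [0.872, 1.389, -0.873]
ft_force: [0.4, 0.4, -0.4]
grip_width: 0.999
time: 2.85
tool_pos: [0.3837, -0.079, 0.3371]
tool_rot: [0.872, 1.389, -0.873]
ft_force: [1.0, 0.2, 0.0]
grip_width: 0.998
time: 3.48
tool_pos: [0.4112, 0.044, 0.3371]
tool_rot: [0.979, 1.339, -0.981]
ft_force: [-0.3, -0.5, -0.0]
grip_width: 0.998
time: 4.1
tool_pos: [0.4333, 0.1499, 0.3371]
tool_rot: [1.239, 1.188, -1.241]
ft_force: [0.2, -0.2, 0.4]
grip_width: 1.0
t 4.1 pos [0.4333 0.1499 0.3371] F [ 0.2 -0.2  0.4] w 1.0 q [ 0.59 -0.05 -0.96  1.66 -0.04  1.52 -1.98]
shift in current axes [  3.34   1.4  -10.42] turn [0.05 0.01 0.  ] shift in target axes [  3.35   1.36 -10.43]
```

```bash
python3 -m creep '[[0,0,0,0.5,0.2,-1,-1],[0,0,0,0.5,0.2,-1,-1],[0,0,0,0.5,0.2,-1,-1],[0,0,0,0.5,0.2,-1,-1],[0,0,0,0.5,0.2,-1,-1]]'
python3 - <<'E'
from h import *
to([.47,.357,.27],Rblk(np.radians(-2.6),0,-1))
E
```

```text
time: 4.72
tool_pos: [0.4573, 0.2488, 0.2868]
tool_rot: [1.238, 1.189, -1.239]
ft_force: [-0.3, -0.1, 0.7]
grip_width: 1.001
t 4.725 pos [0.4573 0.2488 0.2868] F [-0.3 -0.1  0.7] w 1.001 q [ 0.37  0.21 -1.08  1.6   0.18  1.44 -2.33]
shift in current axes [ 0.83  0.42 -5.43] turn [ 0.08  0.01 -0.  ] shift in target axes [ 0.84  0.39 -5.43]
```

```bash
python3 -m creep '[[-1,0,0,0,0,0,-1],[-1,0,0,0,0,0,-1],[-1,0,0,0,0,0,-1],[-1,0,0,0,0,0,-1],[-1,0,0,0,0,0,-1]]'
python3 -m creep '[[-1,0,0,0,0,0,-1],[-1,0,0,0,0,0,-1],[-1,0,0,0,0,0,-1],[-1,0,0,0,0,0,-1],[-1,0,0,0,0,0,-1]]'
python3 -m creep '[[-1,0,0,0,0,0,-1],[-1,0,0,0,0,0,-1],[-1,0,0,0,0,0,-1],[-1,0,0,0,0,0,-1],[-1,0,0,0,0,0,-1]]'
python3 -m creep '[[-1,0,0,0,0,0,-1],[-1,0,0,0,0,0,-1],[-1,0,0,0,0,0,-1],[-1,0,0,0,0,0,-1],[-1,0,0,0,0,0,-1]]'
python3 -m creep '[[-1,0,0,0,0,0,-1],[-1,0,0,0,0,0,-1],[-1,0,0,0,0,0,-1],[-1,0,0,0,0,0,-1],[-1,0,0,0,0,0,-1]]'
python3 - <<'E'
from h import *
to([.47,.357,.27],Rblk(np.radians(-2.6),0,1))
E
```

```text
time: 5.35
tool_pos: [0.4571, 0.2482, 0.2871]
tool_rot: [0.976, 1.34, -0.977]
ft_force: [0.3, 0.9, 0.3]
grip_width: 1.002
time: 5.98
tool_pos: [0.4571, 0.2482, 0.2871]
tool_rot: [0.709, 1.451, -0.711]
ft_force: [-0.1, -0.5, 0.7]
grip_width: 1.002
time: 6.6
tool_pos: [0.4571, 0.2482, 0.2871]
tool_rot: [0.439, 1.526, -0.44]
ft_force: [0.1, 0.0, 0.8]
grip_width: 1.006
time: 7.22
tool_pos: [0.4571, 0.2482, 0.2871]
tool_rot: [0.166, 1.564, -0.167]
ft_force: [-0.2, 0.2, 0.2]
grip_width: 1.004
time: 7.85
tool_pos: [0.4572, 0.2482, 0.2871]
tool_rot: [-0.108, 1.568, 0.107]
ft_force: [-0.1, -0.4, 0.3]
grip_width: 0.998
t 7.85 pos [0.4572 0.2482 0.2871] F [-0.1 -0.4  0.3] w 0.998 q [ 0.57  0.34 -1.38  1.6   0.33  1.48 -0.7 ]
shift in current axes [0.85 5.3  1.38] turn [-1.989e+01 -1.000e-02  1.000e-02] shift in target axes [ 0.85 -0.39  5.46]
```

```bash
python3 -m creep '[[-1,0,0,0,0,0,-1],[-1,0,0,0,0,0,-1],[-1,0,0,0,0,0,-1]]'
python3 - <<'E'
from h import *
to([.47,.357,.27],Rblk(np.radians(-2.6),0,1))
E
```

```text
time: 8.22
tool_pos: [0.4571, 0.2482, 0.2871]
tool_rot: [-0.273, 1.554, 0.271]
ft_force: [0.2, -0.9, -0.5]
grip_width: 0.996
t 8.225 pos [0.4571 0.2482 0.2871] F [ 0.2 -0.9 -0.5] w 0.996 q [ 0.58  0.35 -1.41  1.6   0.35  1.49 -0.5 ]
shift in current axes [0.85 4.9  2.45] turn [-1.689e+01 -1.000e-02  1.000e-02] shift in target axes [ 0.85 -0.4   5.46]
```

```bash
python3 -m creep '[[-1,0,0,0,0.9,0.43,-1],[-1,0,0,0,0.87,0.5,-1],[-1,0,0,0,0.83,0.55,-1]]'
python3 - <<'E'
from h import *
to([.47,.357,.27],Rblk(np.radians(-2.6),0,1))
E
```

```text
time: 8.6
tool_pos: [0.4635, 0.3083, 0.2871]
tool_rot: [-0.436, 1.527, 0.435]
ft_force: [0.0, 0.4, -0.0]
grip_width: 0.999
t 8.6 pos [0.4635 0.3083 0.2871] F [ 0.   0.4 -0. ] w 0.999 q [ 0.36  0.46 -1.36  1.51  0.45  1.53 -0.44]
shift in current axes [0.85 1.9  1.56] turn [-1.389e+01 -1.000e-02  1.000e-02] shift in target axes [ 0.86 -0.21  2.45]
```

Moving +y relaxes joint 3, so I'll carry on.

```bash
python3 -m creep '[[-1,0,0,0.3,0.76,0.62,-1],[-1,0,0,0.3,0.7,0.7,-1],[-1,0,0,0.25,0.3,0.35,-1],[-1,0,0,0,0,0,-1],[-1,0,0,0,0,0,-1]]'
python3 -m creep '[[-1,0,0,0,0,0,-1],[-1,0,0,0,0,0,-1],[-1,0,0,0,0,0,-1],[-1,0,0,0,0,0,-1],[-1,0,0,0,0,0,-1]]'
python3 - <<'E'
from h import *
to([.49,.357,.25],Rblk(np.radians(-2.6),0,1))
E
```

```text
time: 9.22
tool_pos: [0.4705, 0.356, 0.27]
tool_rot: [-0.707, 1.453, 0.706]
ft_force: [-0.2, 0.3, 0.1]
grip_width: 1.003
time: 9.85
tool_pos: [0.4707, 0.3558, 0.2702]
tool_rot: [-0.974, 1.343, 0.972]
ft_force: [0.4, -0.3, 0.4]
grip_width: 1.002
t 9.85 pos [0.4707 0.3558 0.2702] F [ 0.4 -0.3  0.4] w 1.002 q [ 0.23  0.61 -1.4   1.45  0.6   1.57  0.12]
shift in current axes [ 1.01 -0.9   0.36] turn [-3.89 -0.01  0.  ] shift in target axes [ 1.01 -0.96  0.1 ]
```

```bash
python3 -m creep '[[-1,0,0,0.25,-0.24,0.05,-1],[-1,0,0,0.25,-0.24,0.05,-1],[-1,0,0,0.25,-0.24,0,-1],[-0.9,0,0,0.25,-0.24,0,-1]]'
python3 - <<'E'
from h import *
to([.49,.357,.25],Rblk(np.radians(-2.6),0,1))
c=cam("wrist");save("pics/w1.png",c["frame"])
E
```

```text
time: 10.35
tool_pos: [0.4901, 0.3536, 0.25]
tool_rot: [-1.177, 1.23, 1.176]
ft_force: [-0.3, -0.8, 0.3]
grip_width: 1.001
t 10.35 pos [0.4901 0.3536 0.25  ] F [-0.3 -0.8  0.3] w 1.001 q [ 0.22  0.67 -1.41  1.44  0.66  1.57  0.39]
shift in current axes [0.   0.01 0.17] turn [ 0.01 -0.01  0.  ] shift in target axes [0.   0.01 0.17]
```

View pics/w1.png

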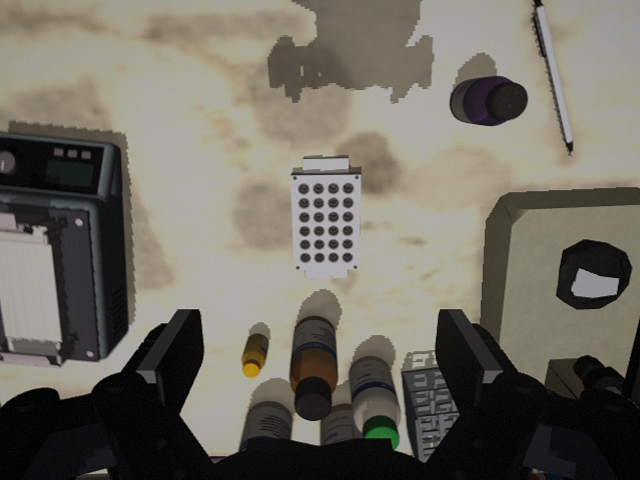

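```bash
python3 - <<'E'
from h import *
c=cam("wrist");g=cv2.cvtColor(c["frame"],cv2.COLOR_RGB2GRAY)
x0,y0=285,168
z=cv2.resize(g[y0:y0+110,x0:x0+85],None,fx=6,fy=6,interpolation=cv2.INTER_CUBIC)
p=cv2.SimpleBlobDetector_Params();p.minArea=150;p.maxArea=3000;p.filterByColor=True;p.blobColor=0;p.filterByConvexity=False;p.filterByInertia=False;p.filterByCircularity=False
ok,gr=cv2.findCirclesGrid(z,(4,6),flags=cv2.CALIB_CB_SYMMETRIC_GRID,blobDetector=cv2.SimpleBlobDetector_create(p))
print(ok)
if ok:
    pts=gr[:,0]/6-0.42+[x0,y0]
    W=np.array([ray(c,u,v,.016) for u,v in pts]).reshape(6,4,3)
    print("ctr",W.mean((0,1)).round(4)); d=W[-1].mean(0)-W[0].mean(0); e=W[:,-1].mean(0)-W[:,0].mean(0)
    print("pitch",np.linalg.norm(d)/5,np.linalg.norm(e)/3,"yaw",np.degrees(np.arctan2(d[1],d[0])),np.degrees(np.arctan2(e[1],e[0])))
    print(ray(c,314,0.5*(173+272),.016))
t=cam("top"); 
g=cv2.cvtColor(t["frame"],cv2.COLOR_RGB2GRAY);x0,y0=245,208
z=cv2.resize(g[y0:y0+65,x0:x0+45],None,fx=8,fy=8,interpolation=cv2.INTER_CUBIC)
ok,gr=cv2.findCirclesGrid(z,(4,6),flags=cv2.CALIB_CB_SYMMETRIC_GRID,blobDetector=cv2.SimpleBlobDetector_create(p));print(ok)
if ok:
    pts=gr[:,0]/8-0.44+[x0,y0]
    W=np.array([ray(t,u,v,.016) for u,v in pts]).reshape(6,4,3);print("top ctr",W.mean((0,1)).round(4));d=W[-1].mean(0)-W[0].mean(0);print(np.linalg.norm(d)/5,np.degrees(np.arctan2(d[1],d[0])))
E
```

```text
True
ctr [0.5245 0.3575 0.016 ]
pitch 0.013771742011178825 0.013991369993264842 yaw -2.1220176018490067 87.68534322379324
[0.52328617 0.34592014 0.016     ]
False
```

```bash
python3 - <<'E'
from h import *
to([.5238,.3575,-.006],Rblk(np.radians(-2.25),0,1))
E
python3 -m creep '[[0,0,0,1,-0.5,0.1,-1],[0,0,0,1,-0.5,0.1,-1],[0,0,0,1,-0.4,0,-1],[0,0,0,1,-0.3,0,-1],[0,0,0,1,0,0,-1]]'
python3 -m creep '[[0,0,0,1,0,0,-1],[0,0,0,1,0,0,-1],[0,0,0,1,0,0,-1],[0,0,0,0.8,0,0,-1],[0,0,0,0.5,0,0,-1]]'
python3 - <<'E'
from h import *
to([.5238,.3575,-.006],Rblk(np.radians(-2.25),0,1))
c=cam("wrist");save("pics/w2.png",c["frame"])
E
```

```text
t 10.5 pos [0.4901 0.3535 0.25  ] F [ 0.4  0.5 -0.6] w 1.002 q [ 0.22  0.67 -1.41  1.44  0.66  1.57  0.38]
shift in current axes [12.8  -1.68  0.29] turn [-0.12 -0.01 -0.01] shift in target axes [12.8  -1.67  0.26]
time: 11.12
tool_pos: [0.525, 0.3557, 0.1486]
tool_rot: [-1.174, 1.232, 1.174]
ft_force: [-0.4, 0.6, 0.4]
grip_width: 1.002
time: 11.75
tool_pos: [0.5246, 0.3558, 0.0632]
tool_rot: [-1.175, 1.232, 1.175]
ft_force: [-0.7, 0.6, 0.9]
grip_width: 1.003
t 11.75 pos [0.5246 0.3558 0.0632] F [-0.7  0.6  0.9] w 1.003 q [ 0.15  0.87 -1.23  1.57  0.84  1.32  0.33]
shift in current axes [3.46 0.04 0.09] turn [-0.11 -0.01 -0.01] shift in target axes [3.46 0.04 0.09]
```

View pics/w2.png

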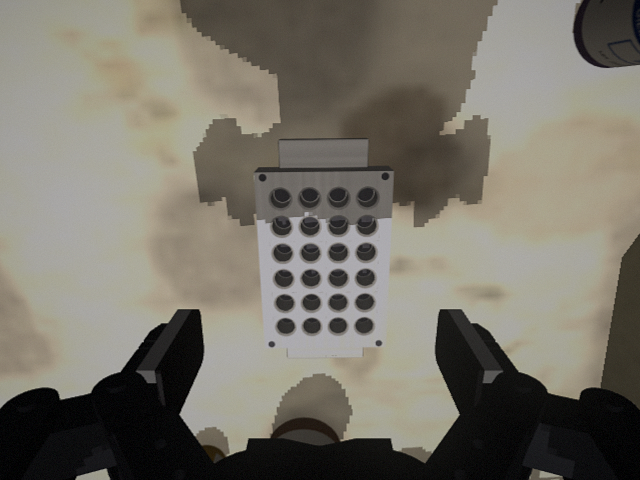

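```bash
python3 - <<'E'
from h import *
c=cam("wrist")
P=np.array([ray(c,u,v,.016) for u,v in [(263,178),(385,177),(379,343),(272,344)]])
print(P.round(4),P.mean(0).round(4))
to([P[:,0].mean(),P[:,1].mean(),-.006],Rblk(np.radians(-2.25),0,1))
E
```

```text
[[0.4781 0.331  0.016 ]
 [0.4803 0.3882 0.016 ]
 [0.5701 0.3852 0.016 ]
 [0.568  0.3277 0.016 ]] [0.5241 0.358  0.016 ]
t 11.85 pos [0.5244 0.3556 0.0632] F [-1.   0.1  1.3] w 0.997 q [ 0.15  0.87 -1.23  1.57  0.84  1.32  0.33]
shift in current axes [3.46 0.02 0.12] turn [-0.11 -0.01 -0.01] shift in target axes [3.46 0.02 0.12]
```

```bash
python3 -m creep '[[-0.1,0,0,1,0,0.1,-1],[0,0,0,1,0,0,-1],[0,0,0,0.8,0,0,-1],[0,0,0,0.6,0,0,-1]]' 60
python3 -m creep '[[0,0,0,0,0,0,0.2],[0,0,0,0,0,0,0.4],[0,0,0,0,0,0,0.4],[0,0,0,0,0,0,0.4]]' 100
python3 - <<'E'
from h import *
to([.5241,.358,-.006],Rblk(np.radians(-2.25),0,1))
c=cam("wrist");save("pics/w3.png",c["frame"])
E
```

```text
time: 12.35
tool_pos: [0.5245, 0.3576, -0.0052]
tool_rot: [-1.18, 1.229, 1.18]
ft_force: [0.3, -0.2, -0.1]
grip_width: 1.004
time: 12.85
tool_pos: [0.5249, 0.3582, -0.0032]
tool_rot: [-1.18, 1.227, 1.18]
ft_force: [-1.3, -0.6, 2.9]
grip_width: 0.741
t 12.85 pos [ 0.5249  0.3582 -0.0032] F [-1.3 -0.6  2.9] w 0.741 q [ 0.12  0.94 -1.17  1.6   0.91  1.23  0.3 ]
shift in current axes [ 0.14  0.04 -0.01] turn [-0.01  0.01  0.01] shift in target axes [ 0.14  0.04 -0.01]
```

View pics/w3.png

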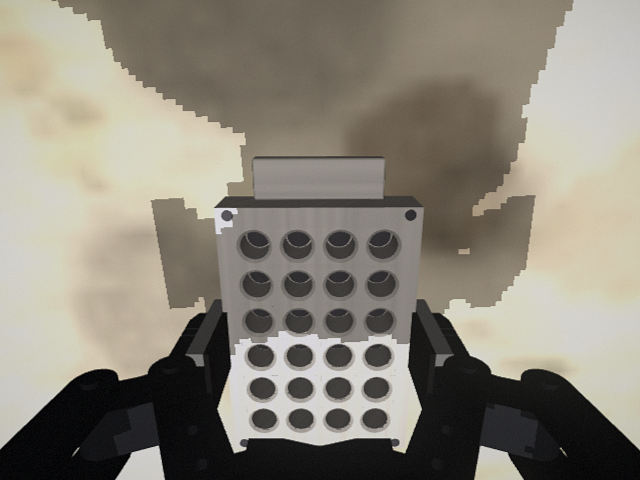

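```bash
python3 -m creep '[[0,0,0,-0.5,0,0,0.4],[0,0,0,-1,0,0,0.4],[0,0,0,-1,0,0,0.4],[0,0,0,-1,0,0,0.4],[0,0,0,-1,0,0,0.4]]'
python3 -m creep '[[0,0,0,-1,0.4,0,0.4],[0,0,0,-1,0.6,-0.5,0.4],[0,0,0,-1,0.6,-1,0.4],[0,0,0,-0.5,0.6,-1,0.4],[0,0,0,0,0.6,-1,0.4]]'
python3 - <<'E'
from h import *
to([.52,.2,.16],Rblk(np.radians(-8.7),0,1))
c=cam("wrist");save("pics/w4.png",c["frame"])
c=cam("top");save("pics/t4.png",c["frame"])
E
```

```text
time: 13.52
tool_pos: [0.5249, 0.3579, 0.088]
tool_rot: [-1.18, 1.227, 1.179]
ft_force: [-0.2, 0.1, -4.0]
grip_width: 0.741
time: 14.15
tool_pos: [0.4651, 0.2902, 0.1576]
tool_rot: [-1.181, 1.227, 1.18]
ft_force: [-0.4, -0.3, -3.5]
grip_width: 0.743
t 14.15 pos [0.4651 0.2902 0.1576] F [-0.4 -0.3 -3.5] w 0.743 q [ 0.42  0.65 -1.42  1.71  0.66  1.36  0.41]
shift in current axes [-0.12 -2.92 -4.4 ] turn [1.62 0.   0.02] shift in target axes [-0.12 -3.4  -4.04]
```

View pics/w4.png

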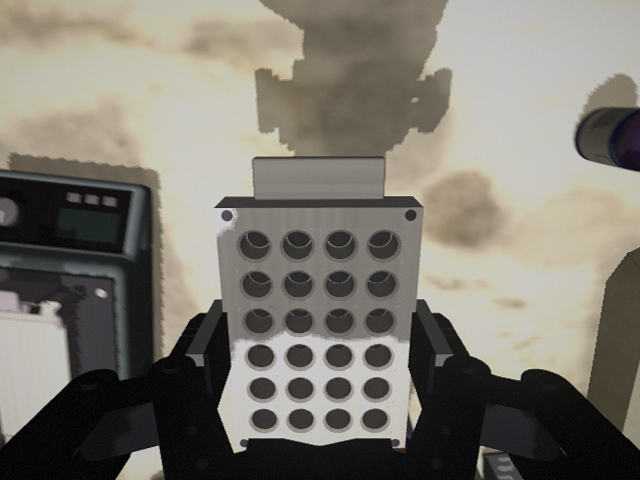

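View pics/t4.png

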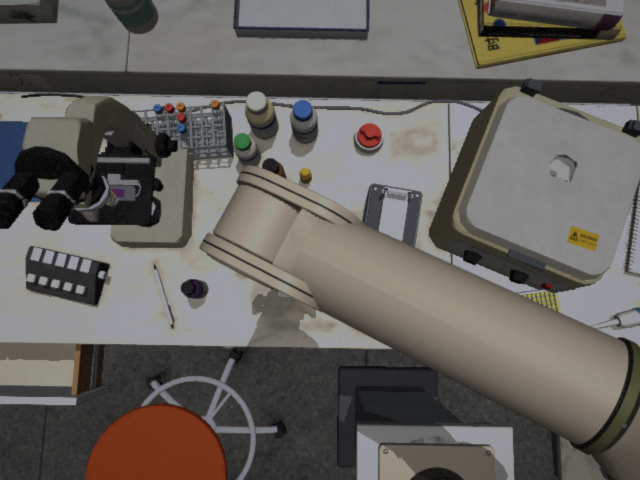

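The block is held firmly; its corner dots at (227,215) and (411,215) match the previous view. The heater shows at the lower left, with its near screw at (100,293). I'll move closer and look at the heater again.

```bash
python3 -m creep '[[0.5,0,0,0,0,-0.8,0.4],[0.5,0,0,0,0.1,-0.8,0.4],[0.6,0,0,0,0.1,-0.8,0.4]]'
python3 - <<'E'
from h import *
to([.52,.2,.16],Rblk(np.radians(-8.7),0,1))
c=cam("wrist");save("pics/w5.png",c["frame"])
save("pics/w5z.png",cv2.resize(c["frame"][150:480,0:260],None,fx=1.8,fy=1.8,interpolation=cv2.INTER_CUBIC))
E
```

```text
time: 14.62
tool_pos: [0.4581, 0.2429, 0.1567]
tool_rot: [-1.097, 1.277, 1.096]
ft_force: [-0.4, 0.5, -3.6]
grip_width: 0.738
t 14.625 pos [0.4581 0.2429 0.1567] F [-0.4  0.5 -3.6] w 0.738 q [ 0.56  0.56 -1.43  1.79  0.58  1.31  0.41]
shift in current axes [-0.17 -3.39 -1.65] turn [-0.  0.  0.] shift in target axes [-0.17 -3.39 -1.65]
```

View pics/w5z.png

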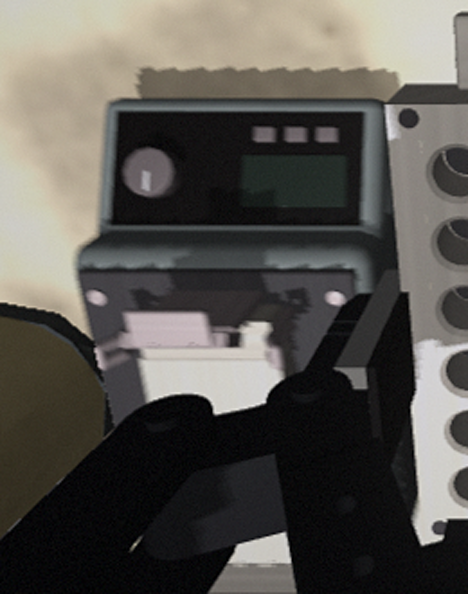

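```bash
python3 - <<'E'
from h import *
c=cam("wrist")
a=ray(c,97/1.8,150+298/1.8,.065);b=ray(c,336/1.8,150+298/1.8,.065)
print(a,b,np.linalg.norm(a-b),np.degrees(np.arctan2(*(b-a)[[0,1]])))
# pad edges at z=.077 : left edge pts, right edge
for p in [(147,375),(152,400),(284,360),(286,375),(145,350),(283,350)]: print(p,ray(c,p[0]/1.8,150+p[1]/1.8,.077).round(4))
# thumb tab: top edge corners z=.097
for p in [(124,313),(204,313)]: print("tab",ray(c,p[0]/1.8,150+p[1]/1.8,.097).round(4))
E
```

```text
[0.48409523 0.06144246 0.065     ] [0.49746121 0.1470372  0.065     ] 0.08663203057271496 8.875305903109656
(147, 375) [0.5111 0.0779 0.077 ]
(152, 400) [0.5215 0.0761 0.077 ]
(284, 360) [0.5126 0.128  0.077 ]
(286, 375) [0.5187 0.1269 0.077 ]
(145, 350) [0.5011 0.0807 0.077 ]
(283, 350) [0.5086 0.1288 0.077 ]
tab [0.4761 0.0943 0.097 ]
tab [0.48   0.1192 0.097 ]
```

```bash
python3 - <<'E'
from h import *
c=cam("wrist");print(bot.get_obs()["tool_pos"])
np.savez("pics/w6.npz",M=c["M"])
save("pics/w6z.png",cv2.resize(c["frame"][270:420,20:220],None,fx=4,fy=4,interpolation=cv2.INTER_CUBIC))
E
```

```text
[0.45856552 0.24257933 0.15665707]
```

View pics/w6z.png

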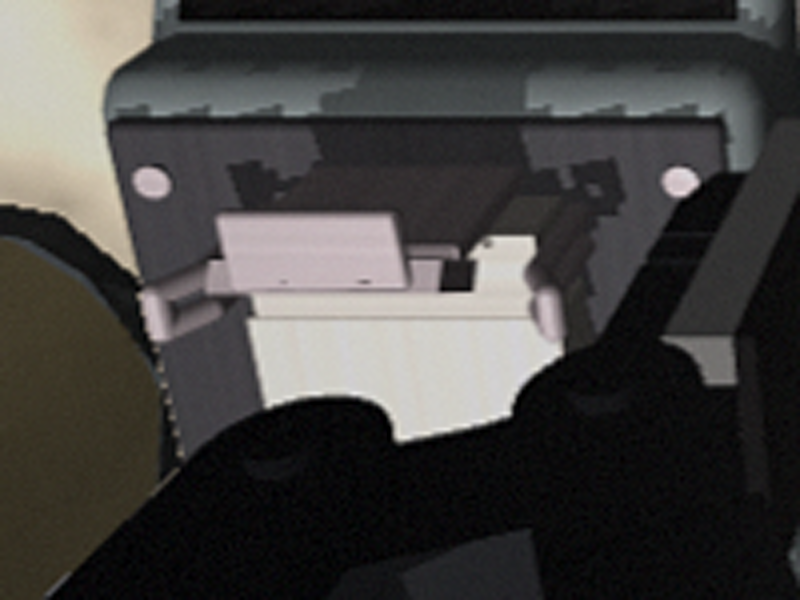

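```bash
python3 - <<'E'
from h import *
c=cam("wrist")
f=lambda x,y,z: ray(c,20+x/4-.4,270+y/4-.4,z).round(4)
a=f(152,182,.065);b=f(680,181,.065)
print(a,b,(a+b)/2,np.linalg.norm(a-b),np.degrees(np.arctan2(*(b-a)[[0,1]])))
print("tab",f(218,214,.097),f(395,212,.097)); print("guides",f(155,310,.091),f(548,315,.091)); print("pad",f(255,360,.077),f(562,345,.077))
E
```

```text
[0.4855 0.0656 0.065 ] [0.4984 0.1507 0.065 ] [0.49195 0.10815 0.065  ] 0.08607217901273326 8.61963702984921
tab [0.4773 0.0989 0.097 ] [0.4808 0.1238 0.097 ]
guides [0.4944 0.0795 0.091 ] [0.5041 0.1372 0.091 ]
pad [0.5135 0.0803 0.077 ] [0.5183 0.1299 0.077 ]
```

```bash
python3 - <<'E'
from h import *
c=cam("wrist");m=np.array(c["mount"])
save("pics/w7a.png",cv2.resize(c["frame"][195:235,210:430],None,fx=3.6,fy=3.6,interpolation=cv2.INTER_CUBIC))
save("pics/w7b.png",cv2.resize(c["frame"][400:450,225:415],None,fx=4,fy=4,interpolation=cv2.INTER_CUBIC))
g=cv2.cvtColor(c["frame"],cv2.COLOR_RGB2GRAY)
p=cv2.SimpleBlobDetector_Params();p.minArea=200;p.maxArea=6000;p.blobColor=0;p.filterByConvexity=False;p.filterByInertia=False;p.filterByCircularity=False
z=cv2.resize(g[225:435,230:410],None,fx=2,fy=2)
ok,gr=cv2.findCirclesGrid(z,(4,6),flags=cv2.CALIB_CB_SYMMETRIC_GRID,blobDetector=cv2.SimpleBlobDetector_create(p));print(ok)
def pl(u,v,x=-.0192):
    d=m[:3,:3]@np.array([(u-c["cx"])/c["fx"],(v-c["cy"])/c["fy"],1]);q=m[:3,3];return q+d*(x-q[0])/d[0]
if ok:
    W=np.array([pl(*(q/2-.25+[230,225])) for q in gr[:,0]]).reshape(6,4,3);print(W.mean((0,1)),np.diff(W.mean(1)[:,1]),np.diff(W.mean(0)[:,2]), np.degrees(np.arctan2((W[-1]-W[0]).mean(0)[2],(W[-1]-W[0]).mean(0)[1])))
print([pl(*q).round(4) for q in [(227,215),(411,215),(243.5,443),(396,443)]])
E
```

```text
True
[-0.0192      0.00042161 -0.00026192] [-0.01165174 -0.01363787 -0.0149428  -0.01390536 -0.01393673] [0.01390946 0.0139485  0.01399031] 179.91174137933814
[array([-0.0192,  0.0454, -0.0291]), array([-0.0192,  0.0453,  0.0288]), array([-0.0192, -0.0457, -0.0294]), array([-0.0192, -0.0458,  0.0294])]
```

View pics/w7a.png

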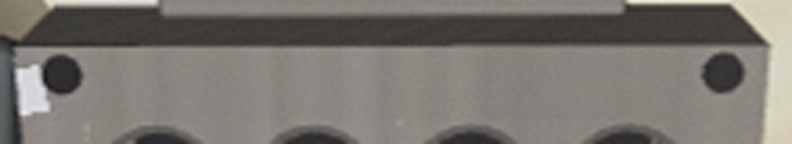

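View pics/w7b.png

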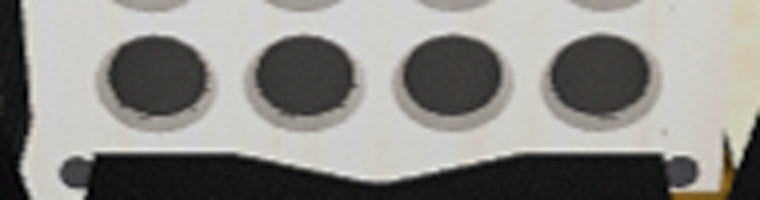

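```bash
cat >> h.py <<'E'
S=np.array([.556,.099,.077]);YAW=np.radians(-8.7);BT=np.array([-.0112,0,0])
def tgt(x,z,th,y=0.0):
    Rt=Rblk(YAW,np.radians(th),1); C=S+R.from_euler('z',YAW).apply([x/1e3,y/1e3,z/1e3])
    return C-Rt.apply(BT),Rt
def where():
    o=bot.get_obs();Rn=R.from_rotvec(o["tool_rot"]);C=np.array(o["tool_pos"])+Rn.apply(BT)
    h=R.from_euler('z',-YAW); d=h.apply(C-S)*1e3
    bx=h.apply(Rn.apply([0,-1,0]))
    bz=h.apply(Rn.apply([-1,0,0]))
    print("block in heater mm",d.round(1),"tilt",np.degrees(np.arctan2(-bx[2],bx[0])).round(2),"yaw",np.degrees(np.arctan2(bx[1],bx[0])).round(2),"roll",np.degrees(bz[1]).round(2),"F(heater)",h.apply(o["ft_force"]).round(1))
E
python3 - <<'E'
from h import *
where()
to(*tgt(-16,75,12))
E
```

```text
block in heater mm [-118.3  128.1   90.9] tilt -0.03 yaw 0.09 roll -0.02 F(heater) [ 0.3 -0.  -3.7]
t 14.875 pos [0.4585 0.2435 0.1567] F [ 0.3 -0.1 -3.7] w 0.746 q [ 0.56  0.56 -1.43  1.79  0.58  1.31  0.41]
shift in current axes [ 0.78 -4.99 -6.41] turn [0.02 0.   3.01] shift in target axes [-0.27 -5.05 -6.41]
```

```bash
python3 -m creep '[[0,0,0,0,-0.7,-0.8,0.4],[0,0,0,0,-0.8,-1,0.4],[0,0,0,0,-0.8,-1,0.4]]'
python3 - <<'E'
from h import *
where()
to(*tgt(-16,75,12))
E
```

```text
time: 15.25
tool_pos: [0.4964, 0.1796, 0.1563]
tool_rot: [-1.097, 1.277, 1.097]
ft_force: [-0.4, -0.8, -3.7]
grip_width: 0.739
block in heater mm [-71.1  70.6  90.5] tilt 0.0 yaw 0.05 roll -0.01 F(heater) [-0.3 -0.8 -3.7]
t 15.25 pos [0.4964 0.1796 0.1563] F [-0.4 -0.8 -3.7] w 0.739 q [ 0.67  0.59 -1.42  1.77  0.6   1.33  0.54]
shift in current axes [ 0.76 -2.64 -3.53] turn [0.01 0.   3.  ] shift in target axes [ 0.2  -2.74 -3.53]
```

```bash
python3 -m creep '[[0,0,1,0.2,-0.8,-1,0.4],[0,0,1,0.1,-0.9,-1,0.4],[0,0,1,0,-0.6,-1,0.4],[0,0,0,0,-0.3,-0.4,0.4]]'
python3 - <<'E'
from h import *
where()
to(*tgt(-16,45,12))
for n in ("top","scene","wrist"):
    c=cam(n);save(f"pics/{n}8.png",c["frame"])
where()
s=cv2.imread("pics/scene8.png");cv2.imwrite("pics/scene8z.png",cv2.resize(s[60:360,230:560],None,fx=2,fy=2))
E
```

```text
time: 15.75
tool_pos: [0.5378, 0.1034, 0.145]
tool_rot: [-0.975, 1.417, 1.251]
ft_force: [0.5, 0.7, -3.5]
grip_width: 0.744
block in heater mm [-16.3   1.6  78.9] tilt 12.09 yaw -0.16 roll -0.07 F(heater) [ 0.4  0.7 -3.5]
t 15.75 pos [0.5378 0.1034 0.145 ] F [ 0.5  0.7 -3.5] w 0.744 q [ 0.66  0.77 -1.3   1.56  0.59  1.54  0.72]
shift in current axes [ 1.66 -0.37 -0.08] turn [-0.04  0.02 -0.02] shift in target axes [ 1.66 -0.37 -0.08]
block in heater mm [-18.4   3.8  80. ] tilt 11.96 yaw 0.05 roll -0.02 F(heater) [ 0.7  0.  -3.2]
```

View pics/scene8z.png

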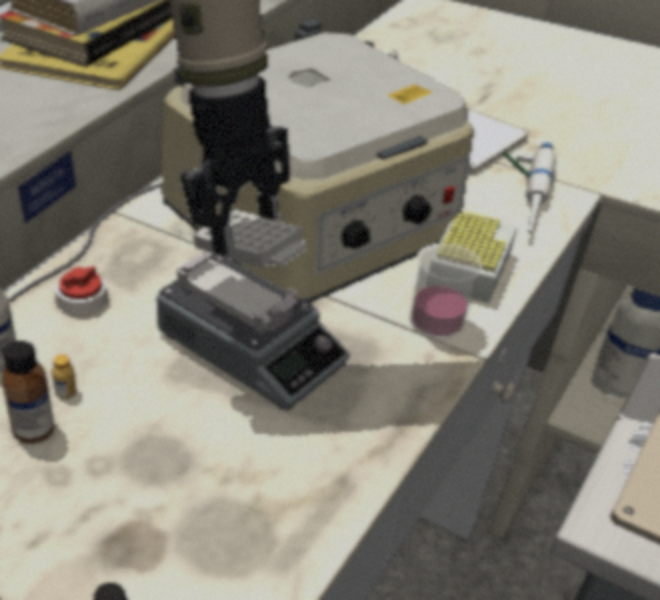

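View pics/wrist8.png

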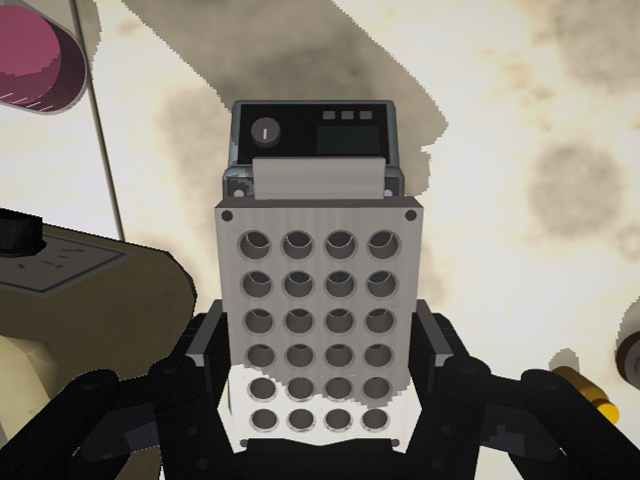

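View pics/top8.png

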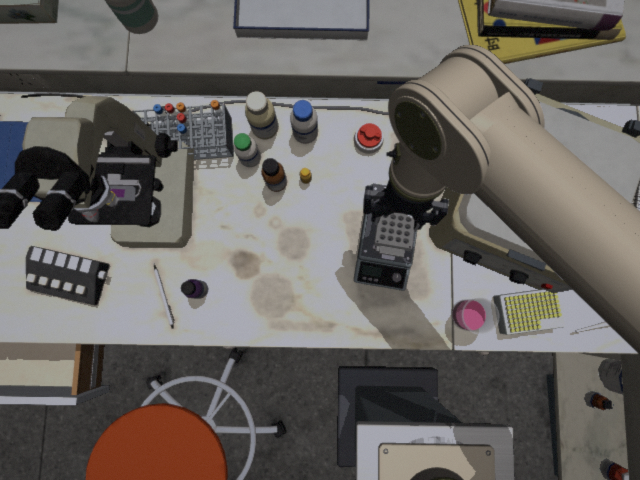

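```bash
python3 - <<'E'
from h import *
to(*tgt(-16,40,12))
E
```

```text
t 15.9 pos [0.5361 0.1059 0.1461] F [ 0.7 -0.1 -3.2] w 0.746 q [ 0.66  0.76 -1.31  1.56  0.59  1.53  0.72]
shift in current axes [ 1.93 -0.53 -0.19] turn [0.01 0.01 0.01] shift in target axes [ 1.93 -0.53 -0.19]
```

```bash
python3 -m creep '[[0,0,0,0.6,-0.15,-0.1,0.4],[0,0,0,0.7,-0.2,-0.1,0.4],[0,0,0,0.6,-0.18,0,0.4],[0,0,0,0,0,0,0.4]]'
python3 - <<'E'
from h import *
where()
to(*tgt(-14,24,12))
c=cam("wrist");save("pics/w9.png",c["frame"]); save("pics/w9z.png",cv2.resize(c["frame"][60:240,190:450],None,fx=3,fy=3,interpolation=cv2.INTER_CUBIC))
a=[proj(c,p) for p in ([.4855,.0656,.065],[.4982,.1510,.065])];print("screws expected",np.round(a,1))
E
```

```text
time: 16.4
tool_pos: [0.5375, 0.1009, 0.1055]
tool_rot: [-0.978, 1.417, 1.253]
ft_force: [-1.0, -0.7, -2.9]
grip_width: 0.746
block in heater mm [-16.3  -0.9  39.5] tilt 12.09 yaw 0.02 roll 0.05 F(heater) [-0.9 -0.9 -2.9]
t 16.4 pos [0.5375 0.1009 0.1055] F [-1.  -0.7 -2.9] w 0.746 q [ 0.65  0.8  -1.27  1.59  0.62  1.48  0.72]
shift in current axes [ 0.73 -0.27  0.05] turn [ 0.01 -0.01 -0.02] shift in target axes [ 0.73 -0.27  0.05]
screws expected [[231.  194.3]
 [410.  193.4]]
```

View pics/w9z.png

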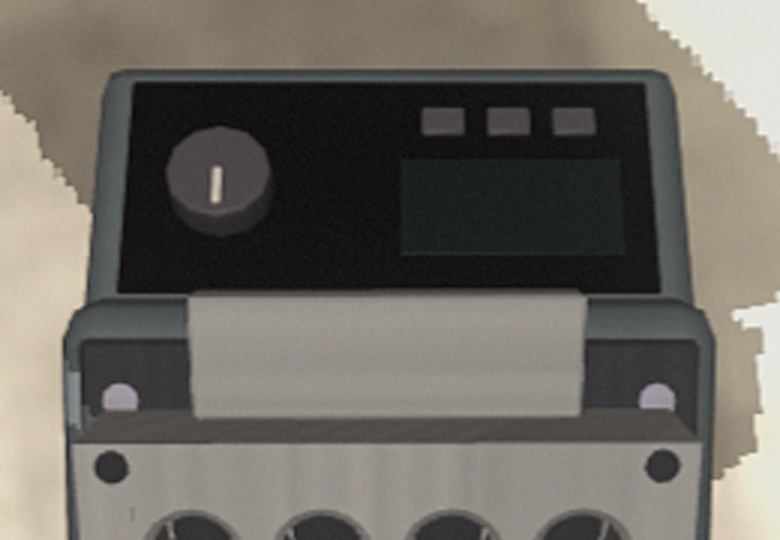

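```bash
python3 -m creep '[[0,0,0,0.4,-0.1,0.05,0.4],[0,0,0,0.35,-0.1,0,0.4],[0,0,0,0,0,0,0.4]]'
python3 - <<'E'
from h import *
where()
to(*tgt(-8,23,12))
E
```

```text
time: 16.82
tool_pos: [0.5387, 0.1018, 0.0906]
tool_rot: [-0.979, 1.417, 1.252]
ft_force: [0.4, -0.0, -3.7]
grip_width: 0.738
block in heater mm [-15.2   0.2  24.6] tilt 12.05 yaw 0.01 roll 0.03 F(heater) [ 0.4  0.  -3.7]
t 16.825 pos [0.5387 0.1018 0.0906] F [ 0.4 -0.  -3.7] w 0.738 q [ 0.64  0.82 -1.26  1.6   0.64  1.46  0.71]
shift in current axes [ 0.   -0.37 -0.01] turn [ 0.   -0.01 -0.01] shift in target axes [ 0.   -0.37 -0.01]
```

```bash
python3 -m creep '[[0,0,0,-0.02,-0.25,0,0.4],[0,0,0,-0.02,-0.2,0,0.4],[0,0,0,0,0,0,0.4]]'
python3 - <<'E'
from h import *
where()
to(*tgt(1,22.5,12))
c=cam("scene");save("pics/s10.png",cv2.resize(c["frame"][150:290,290:450],None,fx=4,fy=4,interpolation=cv2.INTER_CUBIC))
E
```

```text
time: 17.2
tool_pos: [0.5483, 0.1005, 0.0902]
tool_rot: [-0.978, 1.416, 1.251]
ft_force: [-0.1, -0.1, -3.8]
grip_width: 0.746
block in heater mm [-5.5  0.4 24.2] tilt 11.99 yaw -0.01 roll -0.01 F(heater) [-0.1 -0.1 -3.8]
t 17.2 pos [0.5483 0.1005 0.0902] F [-0.1 -0.1 -3.8] w 0.746 q [ 0.63  0.83 -1.25  1.58  0.64  1.46  0.72]
shift in current axes [ 0.01 -0.34 -0.02] turn [-0.  0.  0.] shift in target axes [ 0.01 -0.34 -0.02]
```

View pics/s10.png

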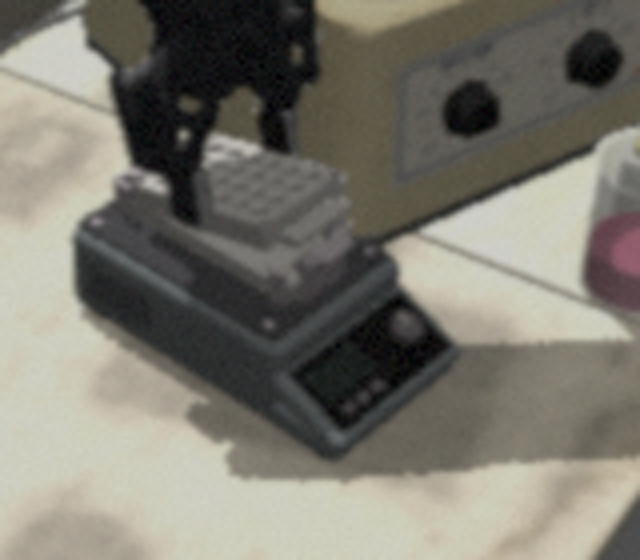

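The tilted block sits over the heater with its far end at the lip, and there is no contact force. I'll slide it in slowly.

```bash
python3 -m creep '[[0,0,0,0,-0.12,-0.01,0.4],[0,0,0,0,-0.12,-0.01,0.4],[0,0,0,0,-0.06,0,0.4],[0,0,0,0,0,0,0.4]]'
python3 - <<'E'
from h import *
where()
to(*tgt(1.5,21.5,12))
E
```

```text
time: 17.75
tool_pos: [0.5537, 0.0993, 0.0889]
tool_rot: [-0.979, 1.416, 1.252]
ft_force: [0.5, -1.1, -3.4]
grip_width: 0.74
block in heater mm [-0.  -0.  22.9] tilt 12.0 yaw 0.01 roll 0.0 F(heater) [ 0.7 -1.  -3.4]
t 17.75 pos [0.5537 0.0993 0.0889] F [ 0.5 -1.1 -3.4] w 0.74 q [ 0.62  0.84 -1.24  1.57  0.65  1.47  0.72]
shift in current axes [ 0.05 -0.09  0.  ] turn [ 0. -0.  0.] shift in target axes [ 0.05 -0.09  0.  ]
```

```bash
python3 -m creep '[[0,0,0,0.05,-0.1,0,0.4],[0,0,0,0.05,-0.05,0,0.4],[0,0,0,0,0,0,0.4]]'
python3 - <<'E'
from h import *
where()
c=cam("top");save("pics/t11.png",cv2.resize(c["frame"][160:300,330:450],None,fx=4,fy=4,interpolation=cv2.INTER_CUBIC))
c=cam("scene");save("pics/s11.png",cv2.resize(c["frame"][150:290,290:450],None,fx=4,fy=4,interpolation=cv2.INTER_CUBIC))
where()
E
```

```text
time: 18.12
tool_pos: [0.5561, 0.0989, 0.0863]
tool_rot: [-0.979, 1.416, 1.252]
ft_force: [-0.5, -0.5, -1.8]
grip_width: 0.745
block in heater mm [ 2.4 -0.1 20.3] tilt 12.0 yaw 0.01 roll 0.01 F(heater) [-0.4 -0.5 -1.8]
block in heater mm [ 2.4 -0.1 20.3] tilt 12.0 yaw 0.01 roll 0.01 F(heater) [-0.9 -0.3 -3.4]
```

View pics/t11.png

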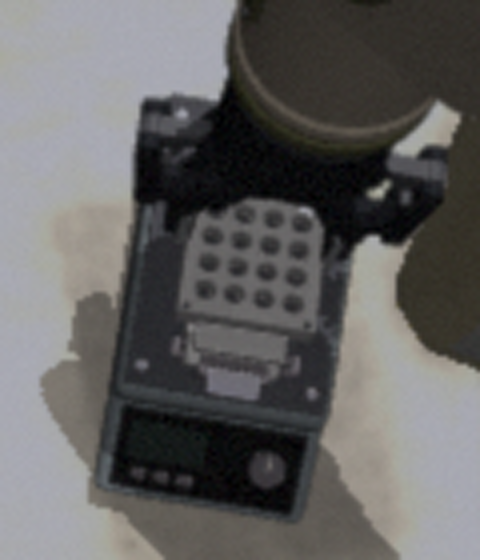

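View pics/s11.png

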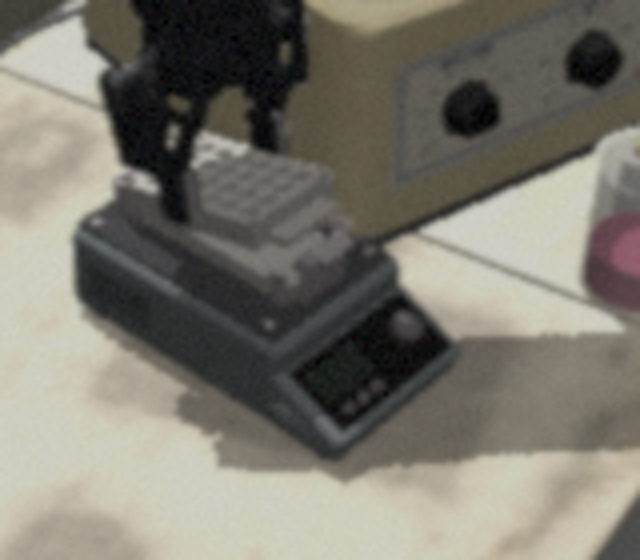

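```bash
python3 - <<'E'
from h import *
o=bot.get_obs();p=np.array(o["tool_pos"]);r=R.from_rotvec(o["tool_rot"])
for th,x,z in [(8,1.4,16.5),(4,.7,12.3),(1,.2,9),(0,0,7.5),(-0.5,0,6.5)]:
    P,Rt=tgt(x,z,th); print(th,"turn",((r.inv()*Rt).as_rotvec()*180/np.pi/4).round(2),"shift before-turn axes",(r.inv().apply(P-p)/.02).round(3),"after",(Rt.inv().apply(P-p)/.02).round(3)); p,r=P,Rt
E
```

```text
8 turn [ 0. -0. -1.] shift before-turn axes [ 0.197 -0.029  0.004] after [ 0.199 -0.015  0.004]
4 turn [-0.  0. -1.] shift before-turn axes [ 0.211 -0.034 -0.   ] after [ 0.213 -0.019 -0.   ]
1 turn [ 0.    0.   -0.75] shift before-turn axes [ 0.166 -0.016  0.   ] after [ 0.166 -0.007  0.   ]
0 turn [ 0.   -0.   -0.25] shift before-turn axes [ 0.075 -0.001  0.   ] after [0.075 0.    0.   ]
-0.5 turn [-0.    0.   -0.13] shift before-turn axes [ 0.05  -0.005  0.   ] after [ 0.05  -0.004  0.   ]
```

```bash
python3 -m creep '[[0,0,-0.5,0.1,-0.015,0,0.4],[0,0,-0.5,0.1,-0.015,0,0.4],[0,0,0,0,0,0,0.4]]'
python3 - <<'E'
from h import *
where()
E
```

```text
time: 18.6
tool_pos: [0.5554, 0.099, 0.0824]
tool_rot: [-1.021, 1.369, 1.2]
ft_force: [-0.0, 0.4, -4.1]
grip_width: 0.741
block in heater mm [ 1.  -0.1 16.5] tilt 7.92 yaw 0.06 roll 0.04 F(heater) [-0.1  0.4 -4.1]
```

```bash
python3 -m creep '[[0,0,-0.5,0.105,-0.015,0,0.4],[0,0,-0.5,0.105,-0.015,0,0.4],[0,0,0,0,0,0,0.4]]'
python3 - <<'E'
from h import *
where()
E
python3 -m creep '[[0,0,-0.4,0.085,-0.01,0,0.4],[0,0,-0.35,0.08,-0.005,0,0.4],[0,0,0,0,0,0,0.4]]'
python3 - <<'E'
from h import *
where()
E
```

```text
time: 18.98
tool_pos: [0.5564, 0.0992, 0.0786]
tool_rot: [-1.06, 1.322, 1.147]
ft_force: [1.7, 1.2, -0.4]
grip_width: 0.744
block in heater mm [ 1.1  0.2 12.8] tilt 3.85 yaw 0.03 roll -0.03 F(heater) [ 1.5  1.4 -0.4]
time: 19.35
tool_pos: [0.5558, 0.0988, 0.0742]
tool_rot: [-1.088, 1.289, 1.109]
ft_force: [2.3, 2.0, -7.5]
grip_width: 0.742
block in heater mm [ 0.1 -0.2  8.4] tilt 0.97 yaw 0.03 roll 0.02 F(heater) [ 2.   2.3 -7.5]
```

```bash
python3 -m creep '[[0,0,-0.25,0.06,0,0,0.4],[0,0,-0.05,0.05,0,0,0.4],[0,0,0,0,0,0,0.4]]'
python3 - <<'E'
from h import *
where()
c=cam("wrist");save("pics/w12.png",c["frame"])
where()
E
```

```text
time: 19.73
tool_pos: [0.5563, 0.0987, 0.0737]
tool_rot: [-1.1, 1.275, 1.093]
ft_force: [-4.0, -4.2, 10.6]
grip_width: 0.744
block in heater mm [ 0.3 -0.3  7.9] tilt -0.26 yaw -0.01 roll 0.06 F(heater) [-3.3 -4.8 10.6]
block in heater mm [ 0.3 -0.3  7.9] tilt -0.26 yaw -0.01 roll 0.06 F(heater) [-2.9 -4.7 11.6]
```

View pics/w12.png

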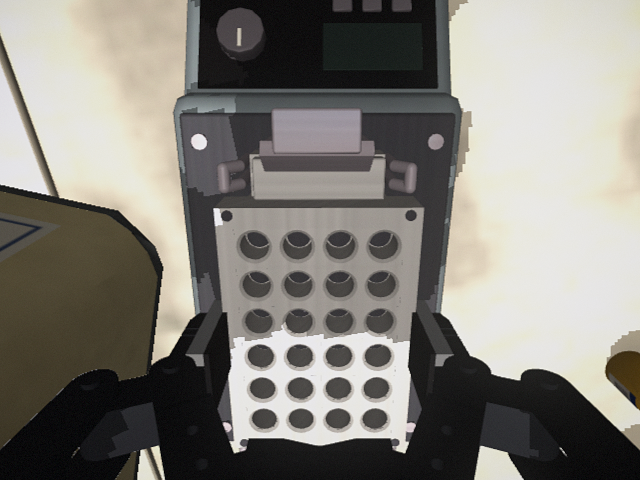

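The wrist view shows the near tongue between the wire guides, with the catch head at about (317,150) over its edge. The block reads 7.9 mm up and level. I'll zoom in on the catch.

```bash
python3 - <<'E'
import cv2
s=cv2.imread("pics/w12.png");cv2.imwrite("pics/w12z.png",cv2.resize(s[95:215,205:430],None,fx=3.5,fy=3.5,interpolation=cv2.INTER_CUBIC))
E
```

```text
(no output)
```

View pics/w12z.png

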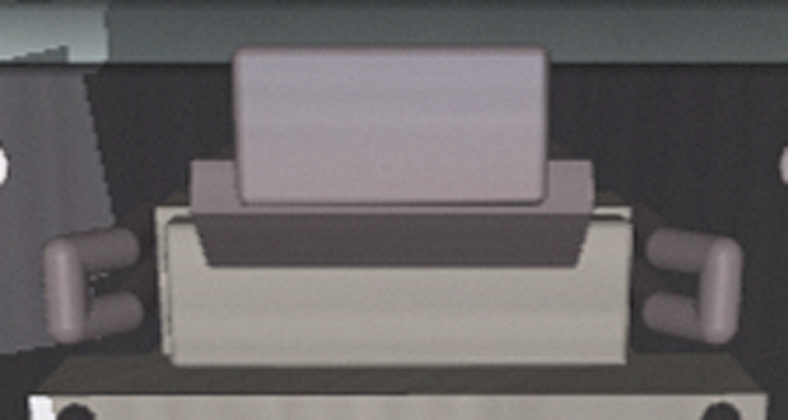

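The hook clearly lies over the tongue. Now I'll ease off the press, open partway and lift clear.

```bash
python3 -m creep '[[0,0,0.1,-0.06,0,0,0.4],[0,0,0,0,0,0,-0.3],[0,0,0,0,0,0,-0.8],[0,0,0,0,0,0,-0.8],[0,0,0,0,0,0,-0.8]]'
python3 - <<'E'
from h import *
where();to(*tgt(0,8,0))
E
```

```text
time: 20.4
tool_pos: [0.5561, 0.0991, 0.0738]
tool_rot: [-1.095, 1.279, 1.099]
ft_force: [0.6, 0.4, 0.1]
grip_width: 0.9
block in heater mm [0.2 0.1 8. ] tilt 0.19 yaw 0.02 roll -0.01 F(heater) [0.5 0.5 0.1]
t 20.4 pos [0.5561 0.0991 0.0738] F [0.6 0.4 0.1] w 0.9 q [ 0.7   0.74 -1.28  1.75  0.75  1.24  0.64]
shift in current axes [-0.    0.01 -0.  ] turn [ 0.01  0.   -0.05] shift in target axes [-0.    0.01 -0.  ]
```

Force is zero and the grip has opened evenly. Lifting straight up.

```bash
python3 -m creep '[[0,0,0,-0.4,0,0,-0.8],[0,0,0,-0.6,0,0,-0.8],[0,0,0,-0.8,0,0,-0.8],[0,0,0,-1,0,0,-0.8],[0,0,0,-1,0,0,-0.8]]'
python3 -m creep '[[0,0,0,-0.7,0.8,0,-0.8],[0,0,0,-0.5,0.8,0,-0.8],[0,0,0,0,0,0,-0.8],[0,0,0,0,0,0,-0.8]]'
python3 - <<'E'
from h import *
to(*tgt(0,8,0))
for n in ("wrist","top","scene"):
    c=cam(n);save(f"pics/{n}13.png",c["frame"])
    if n=="wrist":
        cw=c
        g=cv2.cvtColor(c["frame"],cv2.COLOR_RGB2GRAY)
        print([np.round(proj(c,S+R.from_euler('z',YAW).apply([sx*.048,sy*.033,.016])),1) for sx,sy in ((-1,1),(-1,-1),(1,-1),(1,1))])
E
```

```text
time: 21.02
tool_pos: [0.5565, 0.099, 0.1516]
tool_rot: [-1.095, 1.279, 1.099]
ft_force: [0.8, 0.2, -0.3]
grip_width: 0.9
time: 21.52
tool_pos: [0.5254, 0.1032, 0.174]
tool_rot: [-1.095, 1.28, 1.098]
ft_force: [-0.1, -0.5, -0.4]
grip_width: 0.894
t 21.525 pos [0.5254 0.1032 0.174 ] F [-0.1 -0.5 -0.4] w 0.894 q [ 0.81  0.58 -1.41  1.72  0.58  1.36  0.71]
shift in current axes [ 5.   -1.56  0.03] turn [-0.01 -0.01 -0.04] shift in target axes [ 5.01 -1.55  0.02]
[array([378.2, 215.6]), array([262.8, 215.8]), array([269.5, 359.2]), array([371.8, 359.2])]
```

View pics/wrist13.png

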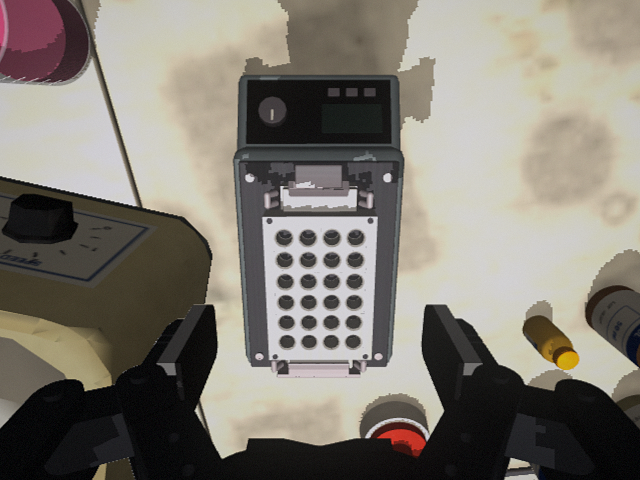

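View pics/scene13.png

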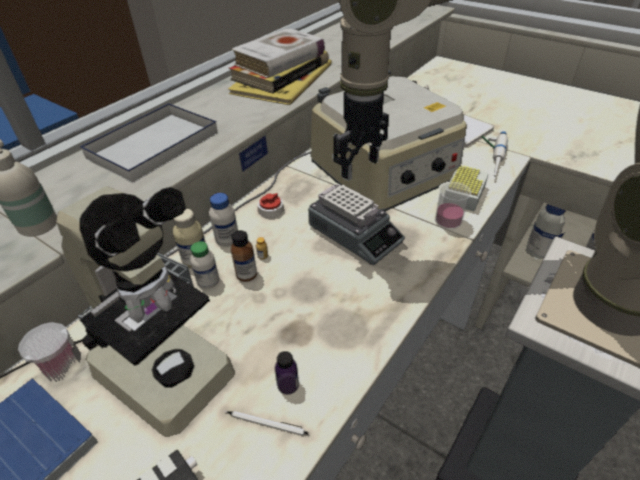

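The block corners at about (263,217), (378,217), (269,361) and (374,361) match the predicted seated corners. The lip covers the far tongue, and the beaker and bottles haven't moved. One last close look at the catch.

```bash
python3 - <<'E'
import cv2
s=cv2.imread("pics/wrist13.png");cv2.imwrite("pics/w13z.png",cv2.resize(s[145:385,225:410],None,fx=2.5,fy=2.5,interpolation=cv2.INTER_CUBIC))
E
```

```text
(no output)
```

View pics/w13z.png

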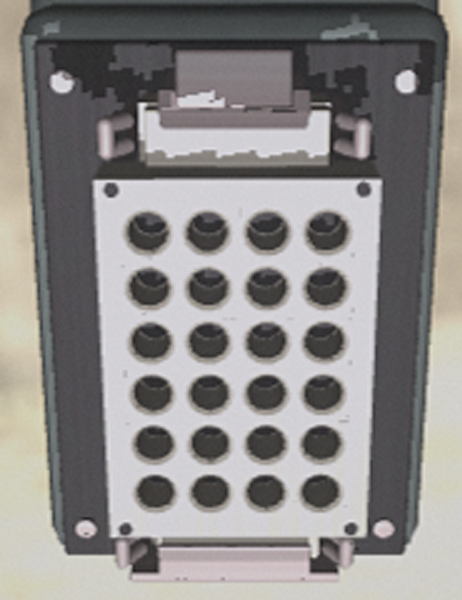

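The catch hook sits over the near tongue, and the far tongue is under the lip. Handing in.

```bash
python3 -c "
from workcell import bot
print(bot.sign_off())"
```

```text
the job is handed in; nothing more can be done
None
```

The tube block is on the heater, with its far tongue under the lip and the catch over its near tongue. I handed the job in at about 21.7 s of the 48 s allowed; no verdict was reported.

**What I did:** I gripped the block across its width and tilted it 12° with the far end down. I slid the far tongue under the lip, where the block's centre read 0 to 2 mm forward and 20 to 23 mm above the seat. Then I rotated the near end down through the catch, eased off, opened the gripper and lifted clear.

**Last checks:**
- **Position:** Just before release, the tool pose put the block within 0.4 mm of the seat horizontally, 7.9 mm up and tilted about 0.3°. After release, the block's corners in the wrist picture matched the predicted seated corners to about 2 to 3 pixels.
- **Catch:** The hook lies over the near tongue in the close-up. I judged its angle by eye only.
- **Gripper:** The force read about zero after the arm lifted clear.
- **Bystanders:** The beaker and bottles look unmoved in the pictures. I did not measure them.

**One disagreement along the way:** One wrist measurement of the heater was about 4 mm off the top camera because the arm was still moving. I repeated it with the arm still, and the two then agreed to under 1 mm.

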